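Press the raccoon figure into the gift case

ROBOT

A 6-joint arm with a two-finger parallel gripper is mounted at the origin on the work surface. World frame = base frame: x ahead of the robot, y to its left, z up, the work surface at z = 0. Lengths are in m, angles in degrees, forces in N, time in s.
With the tool pointing down it reaches from about 0.35 to 0.925 m from the base axis. Payload 6.4 kg.
Tool frame: the origin (TCP) lies where the fingers leave the gripper's body, on its centre line; the fingertips stand 73 mm ahead of it and the grasp point (between the pads) lies 54 mm ahead of it; z points along the fingers, y is the line along which they close (so a half turn about z gives the same grasp; the last joint's range is limited). The gripper opens to 85 mm and grips with 20 to 120 N. Pads are 22 mm wide; open, the fingers measure 114 mm over their backs; the gripper's body (76 mm by 85 mm) begins 54 mm behind the grasp point. The pads swing forward as they close: fully open they stand 13 mm farther back than shut.
Start: joints at [-85.205, 14.043, 89.255, -0, 76.702, -9.975], TCP at [0.166, -0.629, 0.304] pointing down, gripper open.
Joint ranges: [-179.41, 179.41], [-58.25, 129.5], [7.25, 145.43], [-54.29, 234.29], [11.92, 165.04], [-157.13, 157.13]. Speed limits (degrees/s): [147.25, 147.25, 180, 180, 180, 180].

INTERFACE

Orientations are given as [roll, pitch, yaw] about the fixed x, y, z axes, in that order (R = Rz(yaw) Ry(pitch) Rx(roll)).
In Python, from rig import monitor, eyes, job gives the robot as it stands. The module is installed in compiled form; this text tells all that it offers.
- The arm moves only by the shell command python3 -m creep 'ROWS' [FORCE]. ROWS is JSON, a list of rows, each a list of 3 entries, a list of its own where there are three numbers: the closure in counts, from 0 (fully open) to 255 (shut), then the shift along the world's x, y, z in m, then the turn about the world's z in rad. In form: [[hand, [dx, dy, dz], roll], ...]. A call has 1 to 8 rows; each row is the pose to reach, as a shift and turn from the pose commanded when the call began; what a row does not reach only later rows make up. A row lasts 1/10 s, in which the tool goes at most 50 mm and 8.59 degrees, less where a joint would pass 70% of its speed; a pose out of reach is approached as far as the arm can. A call with a gripper value outside its range is refused whole. The fingers move at their own pace and stop on an object; FORCE is the grip in N (left out, the last holds). Time passes only in rows, so rows that repeat a pose let the fingers close. It gives the time, the measured TCP pose, the force, the opening and the grip force at its end, in the units of the state.
- monitor.read_state(): the state, without advancing time (a new reading comes with each control period).
- eyes.read_camera(name): name is "side" or "top"; returns (picture, depth): 420x560x3 uint8, blue, green, red; 420x560 float32, m along the optical axis (not along the pixel's ray), 0 where there is no reading.
- eyes.calibration(name): a dict with "K" (3x3 intrinsics, pixels), "extrinsics" (4x4, takes a point from camera to world coordinates). Camera axes: x right, y down, z forward; pixel columns grow to the right and rows downward; lengths in m; the calibration is good to about 2 mm. A picture is of the moment at which its call begins. calibration takes no time and is no camera call.
- job.finish_job(): hands the job in; it is judged then, once.
The state is a dict: "clock": time; "joint_positions": joint angles; "qvel": joint speeds; "joint_torque": joint torques, N m; "eef_pos": TCP position; "ee_rot": TCP orientation; "wrist_force": force on the tool from outside, world axes, zero at the start; "wrist_torque": the same for the moment, N m; "gripper_width": finger opening in m; "grip_force": force on a finger pad.
Only numpy, scipy, OpenCV 4.12 (cv2) and the standard library are available. Lean on these libraries where they do the work, as an engineer would, in place of code of your own. Each camera call takes 0.05 s, during which the arm holds its last target. There are 200 camera calls.

TASK

Finish packing the gift case on the packing bench: take the grey raccoon figure with the black eye mask and press it, upright, into the empty oblong cutout of the blue insert until its base is fully home on the cutout's floor, then let go of it. It may face either way. Leave the brown bear and the orange fox standing where they are.

Things in the scene. Friction and masses are not known exactly. Their poses are not given: they have to be found in the camera images.
- raccoon_mid (a point): Grey raccoon figure with a black eye mask, 88 mm tall, about 120 g, standing on the bench. Point: on its centre line, 50 mm above its underside, in the body to be gripped (32 mm thick along x, 42 wide along y, from 26 to 60 mm up). Under it a wooden plinth 36 (x) by 56 (y) by 25 mm high, tapered to 26 by 46 over its lowest 8 mm. x: thickness, y: width, z: up. Grip across the thickness.
- cutout (a point): Floor centre of the empty oblong cutout in the blue insert of a fixed carton case: floor 18 mm above the bench, 24 mm deep, 60 mm along x, 80 along y, z up. White sprung cheeks on its long sides, 31 mm apart at the floor, 50 at the top, hold a plinth by friction: it stops partway unless pushed with 5 to 15 N. Its 56 mm side goes along y. A tin, top 54 mm above this floor, stands 122 mm to +y.
- bear: Brown bear figure with round ears on a pale plinth, same shape and size as the raccoon (88 mm tall), standing on the bench; origin at the centre of its underside. Its axes: x through its thickness, y across its width, z up.
- fox: Orange fox figure with pointed ears on a pale plinth, same shape and size as the raccoon (90 mm tall), standing on the bench; origin at the centre of its underside. Its axes: x through its thickness, y across its width, z up.

How it is judged:
By the outcome, as a careful person would: the job done as asked, in the order asked, and still so for the second after the job is handed in, with the robot touching nothing.
It also fails if it takes over 38 s, if anything falls off the work surface, if the arm or the gripper's body presses on something with over 40 N, if the wrist force passes 120 N, or if a joint passes its speed limit or range.

## Working session

There is one attempt and no reset: what is moved stays moved. The work goes in short steps, Python scripts to look and compute and a shell command to move; the robot and the scene stay as the last step left them, time stands still between calls to the robot, and variables do not carry over. Pictures are saved under pics/ and viewed, at most 10 in all, crops included, and the job is handed in when it is done.

```bash
mkdir -p pics
cat > h.py <<'E'
import numpy as np, cv2
from rig import monitor, eyes, job
def grab(n,save=None):
    p,d=eyes.read_camera(n); c=eyes.calibration(n)
    if save: cv2.imwrite('pics/%s.png'%save,p)
    return p,d,np.array(c['K']),np.array(c['extrinsics'])
def cloud(d,K,E):
    v,u=np.indices(d.shape); P=np.stack([(u-K[0,2])/K[0,0]*d,(v-K[1,2])/K[1,1]*d,d],-1)
    return P@E[:3,:3].T+E[:3,3]
E
python3 - <<'E'
from h import *
for n in('side','top'):
    p,d,K,E=grab(n,n+'1'); np.savez('/tmp/%s1.npz'%n,p=p,d=d,K=K,E=E); print(n,K.round(1).tolist(),E.round(3).tolist(),(d>0).mean())
s=monitor.read_state();print(s)
E
```

```text
side [[408.8, 0.0, 281.0], [0.0, 408.8, 218.7], [0.0, 0.0, 1.0]] [[-0.96, -0.149, 0.238, 0.354], [-0.281, 0.526, -0.803, 0.584], [-0.006, -0.838, -0.546, 0.492], [0.0, 0.0, 0.0, 1.0]] 0.9959778911564626
top [[456.9, 0.0, 279.4], [0.0, 456.9, 208.2], [0.0, 0.0, 1.0]] [[-0.013, -0.992, 0.122, 0.45], [-1.0, 0.015, 0.011, -0.043], [-0.013, -0.122, -0.992, 0.911], [0.0, 0.0, 0.0, 1.0]] 0.9959481292517007
{'clock': 0.1, 'joint_positions': array([-8.52041143e+01,  1.40814170e+01,  8.93196420e+01, -1.31404159e-04,
        7.67010079e+01, -9.97418806e+00]), 'qvel': array([ 0.01826733, -0.22718561, -0.15948561, -0.06971071, -0.00661312,
       -0.0317659 ]), 'joint_torque': array([-3.83613324e-04, -4.30672932e+01, -3.27128077e+01, -1.26799860e-04,
        2.85950613e-03, -8.55009716e-06]), 'eef_pos': array([ 0.1656953, -0.6281296,  0.3028598]), 'ee_rot': array([-1.79899454e+02, -1.75525248e-02,  1.47700887e+01]), 'wrist_force': array([0.47648022, 0.30794111, 0.28077755]), 'wrist_torque': array([ 0.017899  , -0.01029539,  0.03373423]), 'grip_force': 0.0, 'gripper_width': 0.08545235569432957}
```

View pics/side1.png

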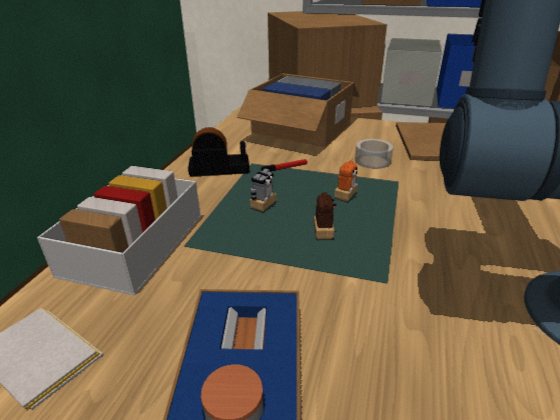

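View pics/top1.png

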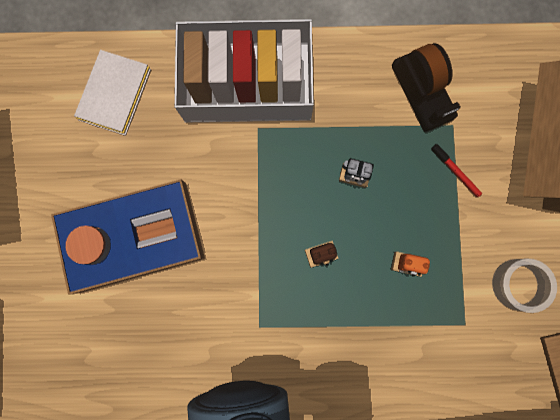

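The top view shows the raccoon at (357,172), bear (322,253), fox (412,264), cutout (154,229) between white cheeks, and tin (85,245). The side view shows the same objects: raccoon at (262,188), cutout at (245,328).

Run:
```python
from h import *
D={n:np.load('/tmp/%s1.npz'%n) for n in('top','side')}
C={n:cloud(D[n]['d'],D[n]['K'],D[n]['E']) for n in D}
def rect(P,t):
    r=cv2.minAreaRect((P[:,:2]*1000).astype(np.float32)); print(t,len(P),np.round(r[0],1),np.round(r[1],1),round(r[2],1),'mean',P.mean(0).round(4),'zmax',P[:,2].max().round(4))
t=C['top']
print('mat z',t[200:220,290:300,2].mean(), 'side mat z',C['side'][230:240,240:260,2].mean())
for nm,(a,b,c,d) in dict(rac=(150,195,330,385),bear=(235,275,298,345),fox=(245,285,385,440)).items():
    Q=t[a:b,c:d].reshape(-1,3)
    c0=Q[Q[:,2]>.03,:2].mean(0)
    for n in C:
        A=C[n].reshape(-1,3); A=A[np.hypot(*(A[:,:2]-c0).T)<.045]
        for lo,hi in((.012,.03),(.03,.06),(.06,.1)):
            rect(A[(A[:,2]>lo)&(A[:,2]<hi)],f'{nm} {n} {lo}-{hi}')
# cutout region
for n,(a,b,c,d) in dict(top=(200,255,120,190),side=(300,358,212,276)).items():
    p=D[n]['p'][a:b,c:d].astype(int);Q=C[n][a:b,c:d]
    notblue=~((p[...,0]>p[...,2]+25))
    k,l,st,ce=cv2.connectedComponentsWithStats(notblue.astype(np.uint8)); i=1+st[1:,4].argmax(); m=l==i
    print(n,st[i]); rect(Q[m],'cut '+n)
    or_=m&(p[...,2]>p[...,0]+40)&(Q[...,2]<.026)&(Q[...,2]>.01); rect(Q[or_],'floor')
    wh=m&(p.min(-1)>110); rect(Q[wh],'cheeks')
    print('insert z',np.median(Q[~notblue][:,2]))
# tin, via height
Q=t[215:275,60:115].reshape(-1,3); rect(Q[Q[:,2]>.062],'tin')
# ray-based insert outline on z=0.042
p=D['top']['p'].astype(int); m=((p[...,0]>p[...,2]+40)&(p[...,0]>p[...,1]+25)).astype(np.uint8)
k,l,st,ce=cv2.connectedComponentsWithStats(m);i=1+st[1:,4].argmax();rect(t[l==i],'insert')
```

```text
mat z 0.0011576065104343402 side mat z 0.007445553635670523
rac top 0.012-0.03 135 [ 623.6 -182.4] [56.1 35.5] 74.2 mean [ 0.6145 -0.1742  0.0236] zmax 0.03
rac top 0.03-0.06 114 [ 618.7 -173.9] [56.6 24.6] 45.8 mean [ 0.6183 -0.1721  0.0451] zmax 0.0599
rac top 0.06-0.1 473 [ 621.8 -182.2] [47.8 37.8] 74.4 mean [ 0.622  -0.1816  0.0809] zmax 0.0903
rac side 0.012-0.03 197 [ 623.9 -183.5] [59.8 37. ] 74.6 mean [ 0.6199 -0.1692  0.0212] zmax 0.03
rac side 0.03-0.06 273 [ 618.7 -173. ] [55.4 25.6] 40.6 mean [ 0.6215 -0.17    0.045 ] zmax 0.06
rac side 0.06-0.1 280 [ 620.3 -180.9] [46.4 35.7] 73.0 mean [ 0.6205 -0.1751  0.0759] zmax 0.0892
bear top 0.012-0.03 118 [ 469.2 -112.4] [35.8 55.7] 17.5 mean [ 0.4666 -0.0987  0.0251] zmax 0.0295
bear top 0.03-0.06 23 [ 467.8 -108.4] [34.7 34.8] 24.0 mean [ 0.4668 -0.103   0.0514] zmax 0.06
bear top 0.06-0.1 437 [ 466.  -113.8] [36.9 46.2] 19.2 mean [ 0.468  -0.1126  0.0817] zmax 0.0914
bear side 0.012-0.03 197 [ 469.2 -113.8] [36.2 59.7] 17.3 mean [ 0.4657 -0.0939  0.0218] zmax 0.03
bear side 0.03-0.06 238 [ 473.7 -103.9] [28.4 46.6] 65.4 mean 
[... 812 characters left out ...]
 0.2113 0.0324] zmax 0.9113
floor 562 [516.8 209.4] [41.1 74.4] 13.8 mean [0.5226 0.2112 0.0187] zmax 0.0258
cheeks 529 [508.6 104.2] [307.3  77.4] 82.5 mean [0.5244 0.2089 0.039 ] zmax 0.9113
insert z 0.04275285348044944
side [   9    7   45   43 1483]
cut side 1483 [461.1 380.3] [ 63.1 455.3] 19.8 mean [0.5245 0.2048 0.0292] zmax 0.4922
floor 613 [525.7 197.5] [29.2 62.3] 14.4 mean [0.5254 0.1992 0.0176] zmax 0.0217
cheeks 674 [460.3 381.6] [ 62.3 452.2] 19.8 mean [0.5239 0.2089 0.0375] zmax 0.4922
insert z 0.04142481291379019
tin 1222 [457.3 162.6] [405.6  69.7] 78.3 mean [0.4905 0.3209 0.0821] zmax 0.9113
insert 7282 [518.4 180.9] [182.7 431.2] 6.0 mean [0.5084 0.2569 0.0456] zmax 0.9113
```

Run:
```python
import cv2
a=cv2.imread('pics/top1.png');b=cv2.imread('pics/side1.png')
x=cv2.resize(a[145:200,325:395],(700,550),interpolation=cv2.INTER_CUBIC)
y=cv2.resize(b[160:215,240:285],(450,550),interpolation=cv2.INTER_CUBIC)
z=cv2.resize(b[295:365,205:285],(400,350),interpolation=cv2.INTER_CUBIC); w=cv2.resize(a[195:265,110:200],(450,350),interpolation=cv2.INTER_CUBIC)
import numpy as np
o=np.zeros((600,800,3),np.uint8);o[:275,:350]=cv2.resize(x,(350,275));o[:300,400:645]=cv2.resize(y,(245,300));o[300:580,:320]=cv2.resize(z,(320,280));o[305:585,400:760]=cv2.resize(w,(360,280))
cv2.imwrite('pics/crops.png',o)
```

```text
(no output)
```

View pics/crops.png

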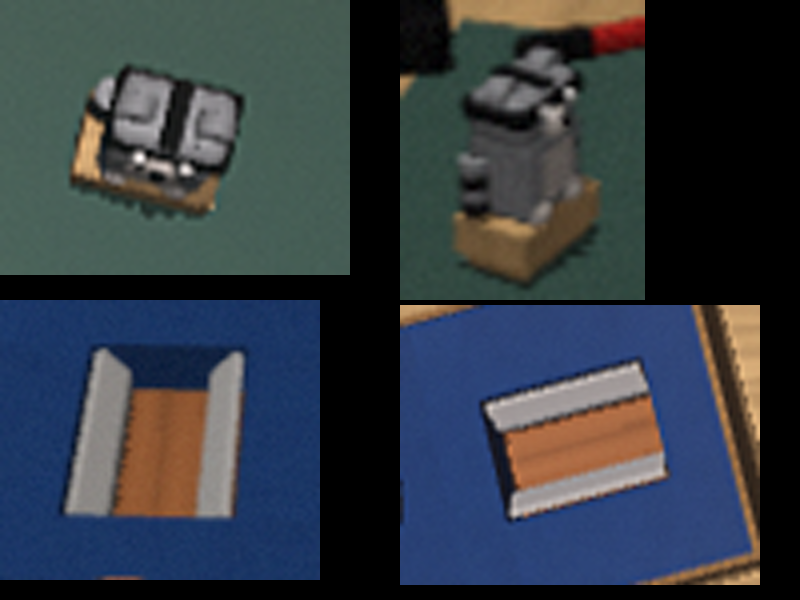

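Crops: the plinth is clear, the tail is at the raccoon's +y back corner, and the cutout is bounded by the two white cheeks. Refining the cutout with valid depth only.

Run:
```python
from h import *
for n,(a,b,c,d) in dict(top=(195,260,115,195),side=(295,365,205,285)).items():
    D=np.load('/tmp/%s1.npz'%n); T=cloud(D['d'],D['K'],D['E']); K,E=D['K'],D['E']
    p=D['p'].astype(int); v=D['d']>0
    R=np.zeros(v.shape,bool); R[a:b,c:d]=1
    def rect(m,t):
        Q=T[m&v]; r=cv2.minAreaRect((Q[:,:2]*1000).astype(np.float32)); print(n,t,len(Q),np.round(r[0],1),np.round(r[1],1),round(r[2],1),'z',np.percentile(Q[:,2],[2,50,98]).round(4))
    wh=R&(p.min(-1)>95)&(abs(p[...,0]-p[...,2])<40)
    k,l,st,ce=cv2.connectedComponentsWithStats(wh.astype(np.uint8))
    for i in range(1,k):
        if st[i,4]>60: rect(l==i,'cheek')
    rect(wh,'cheeks'); orr=R&(p[...,2]>p[...,0]+40)&(T[...,2]<.024)&(T[...,2]>.01); rect(orr,'floor')
    c0=np.array([.522,.206]); rr=np.hypot(*(T[...,:2]-c0).transpose(2,0,1))
    rect((rr<.065)&(T[...,2]>.03)&(T[...,2]<.06)&~wh&(p[...,0]>p[...,2]+25),'blue near')
    hi=np.hypot(*(T[...,:2]-[.49,.325]).transpose(2,0,1))<.07
    rect(hi&(T[...,2]>.062)&(T[...,2]<.09),'tin')
    rect((rr<.13)&(T[...,2]>.044)&(T[...,2]<.2)&(rr>.05),'above')
    m=((p[...,0]>p[...,2]+40)&(p[...,0]>p[...,1]+25)&(abs(T[...,2]-.042)<.006)&(rr<.25)); rect(m,'insert')
```

```text
top cheek 305 [544.  215.6] [15.1 78.6] 14.9 z [0.0302 0.0377 0.0435]
top cheek 234 [501.9 203.9] [14.1 75.2] 14.2 z [0.0205 0.0386 0.0445]
top cheeks 539 [523.1 210.2] [58.2 78.7] 14.4 z [0.029  0.038  0.0441]
top floor 561 [516.8 209.4] [41.1 74.4] 13.8 z [0.0156 0.0188 0.0218]
top blue near 2316 [522.4 206.2] [128.7 128.5] 89.2 z [0.0396 0.0427 0.0458]
top tin 1208 [491.4 326.3] [69.8 69.8] 28.0 z [0.0661 0.0727 0.0758]
top above 2224 [515.4 234.2] [158.2 201.9] 14.4 z [0.044  0.0457 0.0751]
top insert 7247 [508.9 262.8] [149.2 250.6] 14.7 z [0.0396 0.0427 0.0458]
side cheek 403 [544.2 212.6] [14.6 76.4] 14.5 z [0.0298 0.0369 0.042 ]
side cheek 317 [502.5 200.4] [14.2 79.7] 14.4 z [0.0175 0.0376 0.042 ]
side cheeks 720 [523.6 205.9] [58.  79.7] 14.5 z [0.0199 0.0371 0.042 ]
side floor 613 [525.7 197.5] [29.2 62.3] 14.4 z [0.0158 0.0176 0.0193]
side blue near 3334 [522.5 206.2] [128.3 129.8] 15.4 z [0.0357 0.0415 0.0431]
side tin 2829 [491.4 325.7] [69.4 71.2] 18.3 z [0.066  0.0715 0.0732]
side above 1675 [515.2 233.8] [157.6 202.4] 14.6 z [0.0441 0.0714 0.0731]
side insert 9285 [514.4 242.3] [148.1 214.1] 14.7 z [0.0398 0.0416 0.0432]
```

```bash
python3 -m creep '[[0,[0.035,0.035,0],0.14],[0,[0.07,0.07,0],0.29],[0,[0.105,0.105,0],0.44],[0,[0.14,0.14,0],0.58],[0,[0.175,0.175,0],0.73],[0,[0.21,0.21,0],0.88],[0,[0.245,0.245,0],1.04],[0,[0.28,0.28,0],1.04]]' 60
```

```text
clock: 0.9
eef_pos: [0.4467, -0.3467, 0.3036]
ee_rot: [-180.0, -0.0, 74.5]
wrist_force: [0.6, -0.9, -0.4]
gripper_width: 0.0854
grip_force: 0.0
```

Cutout centre is ≈ (0.523, 0.208), yaw 14.5°. The tin offset agrees (0.522, 0.208). Raccoon is at (0.623, -0.1825), yaw -15.6°.

```bash
python3 -m creep '[[0,[0.035,0.033,0],0],[0,[0.07,0.066,0],0],[0,[0.105,0.1,0],0],[0,[0.14,0.133,0],0],[0,[0.177,0.166,0],0],[0,[0.177,0.166,-0.03],0],[0,[0.177,0.166,-0.06],0],[0,[0.177,0.166,-0.06],0]]'
python3 - <<'E'
from h import *
p,d,K,E=grab('side','s2'); q,_,_,_=grab('top','t2')
cv2.imwrite('pics/c2.png',np.hstack([cv2.resize(p[80:240,180:380],(400,320)),cv2.resize(q[100:260,260:460],(400,320))]))
E
```

```text
clock: 1.7
eef_pos: [0.6205, -0.1808, 0.238]
ee_rot: [-179.4, -0.1, 74.4]
wrist_force: [-0.2, 1.1, -1.9]
gripper_width: 0.0852
grip_force: 0.0
```

View pics/c2.png

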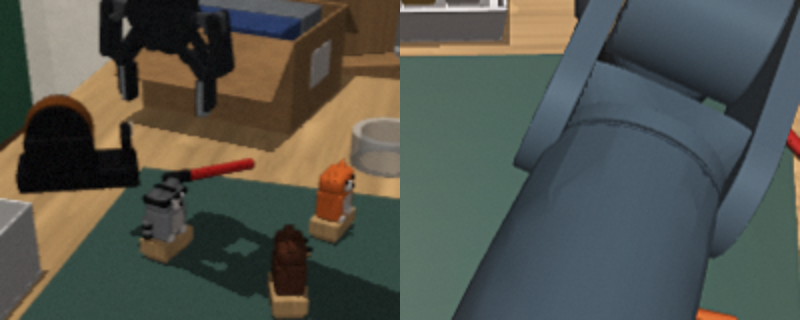

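The side crop shows the open fingers, at (128,80) and (207,90), straddling the raccoon at (165,215) with the right line of closing; the arm hides it from above. Descend and grip.

```bash
python3 -m creep '[[0,[0.001,-0.001,-0.04],0],[0,[0.001,-0.001,-0.08],0],[0,[0.001,-0.001,-0.11],0],[0,[0.001,-0.001,-0.125],0],[0,[0.001,-0.001,-0.14],0],[0,[0.001,-0.001,-0.14],0]]'; python3 -m creep '[[60,[0,0,0],0],[100,[0,0,0],0],[140,[0,0,0],0],[180,[0,0,0],0],[255,[0,0,0],0],[255,[0,0,0],0],[255,[0,0,0],0],[255,[0,0,0],0]]' 70
```

```text
clock: 2.4
eef_pos: [0.6236, -0.1837, 0.1034]
ee_rot: [-179.9, -0.0, 74.3]
wrist_force: [0.4, -0.9, 0.1]
gripper_width: 0.0852
grip_force: 0.0
clock: 3.2
eef_pos: [0.6245, -0.1838, 0.1052]
ee_rot: [179.9, 0.0, 74.4]
wrist_force: [-0.5, 0.5, 5.8]
gripper_width: 0.0309
grip_force: 69.8
```

```bash
python3 -m creep '[[255,[0,0,0.015],0],[255,[0,0,0.05],0],[255,[0,0,0.09],0],[255,[0,0,0.13],0],[255,[0,0,0.15],0],[255,[0,0,0.15],0]]'; python3 -m creep '[[255,[-0.01,0.039,0],0.08],[255,[-0.02,0.078,0],0.16],[255,[-0.03,0.117,0],0.24],[255,[-0.04,0.156,0],0.32],[255,[-0.05,0.195,0],0.4],[255,[-0.06,0.234,0],0.47],[255,[-0.07,0.273,0],0.527],[255,[-0.08,0.312,0],0.527]]'; python3 -m creep '[[255,[-0.01,0.035,0],0],[255,[-0.02,0.07,0],0],[255,[-0.021,0.079,0],0],[255,[-0.021,0.079,-0.03],0],[255,[-0.021,0.079,-0.06],0],[255,[-0.021,0.079,-0.06],0],[255,[-0.021,0.079,-0.06],0],[255,[-0.021,0.079,-0.06],0]]'
python3 - <<'E'
from h import *
p,d,K,E=grab('side','s3'); T=cloud(d,K,E)
cv2.imwrite('pics/c3.png',cv2.resize(p[180:380,150:350],(600,600)))
b=p.astype(int); m=np.zeros(d.shape,bool); m[200:360,180:320]=1
m&=(T[...,2]>.06)&(T[...,2]<.15)&(np.hypot(T[...,0]-.523,T[...,1]-.208)<.05)&(d>0)
Q=T[m]
for z in np.arange(.06,.16,.01):
    q=Q[(Q[:,2]>=z)&(Q[:,2]<z+.01)]
    if len(q)>5: r=cv2.minAreaRect((q[:,:2]*1000).astype(np.float32)); print(z.round(3),len(q),np.round(r[0],1),np.round(r[1],1),round(r[2],1))
print('zmin',np.sort(Q[:,2])[:5],monitor.read_state()['wrist_force'],monitor.read_state()['gripper_width'])
E
```

```text
clock: 3.8
eef_pos: [0.6251, -0.1841, 0.2587]
ee_rot: [179.6, 0.1, 74.4]
wrist_force: [-0.3, -0.9, -1.0]
gripper_width: 0.0306
grip_force: 69.5
clock: 4.6
eef_pos: [0.5419, 0.1299, 0.2517]
ee_rot: [-179.8, -0.1, 104.6]
wrist_force: [0.9, -0.5, -1.6]
gripper_width: 0.031
grip_force: 69.6
clock: 5.4
eef_pos: [0.5236, 0.2073, 0.1952]
ee_rot: [179.9, 0.0, 104.5]
wrist_force: [-0.2, -0.0, -1.4]
gripper_width: 0.031
grip_force: 69.6
0.09 58 [510.7 221.9] [48.8 25.3] 57.3
0.1 176 [509.8 222. ] [51.5 26.2] 60.6
0.11 251 [519.2 220.1] [36.9 32. ] 15.7
0.12 180 [518.8 224.5] [51.4 25.3] 15.0
0.13 259 [518.2 223.6] [57.8 25.1] 14.3
0.14 335 [517.9 222. ] [58.3 26.2] 18.4
zmin [0.09110394 0.09160394 0.09174982 0.09201312 0.09239363] [-0.36121985  0.08807738 -0.38052931] 0.031036358555761142
```

View pics/c3.png

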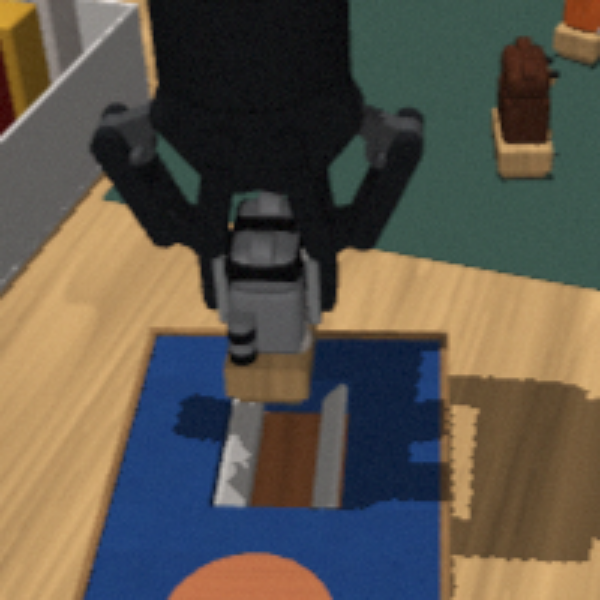

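The side crop shows the raccoon held upright above the cutout, plinth (270,370) square to the cheeks, which run (240,400)–(330,500). Plinth base is at 0.091 m as expected, so 73 mm remain.

```bash
python3 -m creep '[[255,[0,0,-0.02],0],[255,[0,0,-0.035],0],[255,[0,0,-0.045],0],[255,[0,0,-0.05],0],[255,[0,0,-0.05],0]]'; python3 -m creep '[[255,[0,0,-0.004],0],[255,[0,0,-0.008],0],[255,[0,0,-0.011],0],[255,[0,0,-0.014],0],[255,[0,0,-0.014],0],[255,[0,0,-0.014],0]]' 100
```

```text
clock: 5.95
eef_pos: [0.5224, 0.2074, 0.1432]
ee_rot: [-179.9, -0.0, 104.6]
wrist_force: [0.2, 0.1, -1.3]
gripper_width: 0.031
grip_force: 69.7
clock: 6.55
eef_pos: [0.523, 0.2075, 0.1301]
ee_rot: [180.0, 0.0, 104.6]
wrist_force: [0.1, 0.1, 0.7]
gripper_width: 0.0306
grip_force: 101.9
```

```bash
python3 -m creep '[[255,[0,0,-0.001],0],[255,[0,0,-0.002],0],[255,[0,0,-0.003],0],[255,[0,0,-0.004],0],[255,[0,0,-0.004],0]]';python3 -m creep '[[255,[0,0,-0.001],0],[255,[0,0,-0.002],0],[255,[0,0,-0.003],0],[255,[0,0,-0.003],0]]'
```

```text
clock: 7.05
eef_pos: [0.5242, 0.2077, 0.1277]
ee_rot: [179.8, 0.0, 104.5]
wrist_force: [-0.8, 0.2, 7.7]
gripper_width: 0.0301
grip_force: 102.6
clock: 7.45
eef_pos: [0.523, 0.2075, 0.1233]
ee_rot: [180.0, 0.0, 104.5]
wrist_force: [-0.2, -1.0, 5.2]
gripper_width: 0.0304
grip_force: 102.2
```

```bash
python3 -m creep '[[255,[0,0,-0.001],0],[255,[0,0,-0.002],0],[255,[0,0,-0.002],0]]';python3 -m creep '[[255,[0,0,-0.001],0],[255,[0,0,-0.001],0]]'
```

```text
clock: 7.75
eef_pos: [0.5233, 0.2076, 0.1232]
ee_rot: [-180.0, 0.0, 104.6]
wrist_force: [-6.8, -1.6, 18.6]
gripper_width: 0.0306
grip_force: 104.3
clock: 7.95
eef_pos: [0.5234, 0.2076, 0.1232]
ee_rot: [-179.9, 0.0, 104.6]
wrist_force: [-9.4, -3.1, 24.7]
gripper_width: 0.0302
grip_force: 105.2
```

Height at grip 0.1052 + 0.018 = 0.1232: it is on the floor, with force rising steeply. Relieve, open partway, look.

```bash
python3 -m creep '[[255,[0,0,0.001],0],[255,[0,0,0.003],0],[255,[0,0,0.003],0]]';python3 -m creep '[[200,[0,0,0],0],[130,[0,0,0],0],[110,[0,0,0],0],[80,[0,0,0],0],[60,[0,0,0],0],[50,[0,0,0],0],[50,[0,0,0],0],[50,[0,0,0],0]]'
python3 - <<'E'
from h import *
p,d,K,E=grab('side','s4'); T=cloud(d,K,E)
cv2.imwrite('pics/c4.png',cv2.resize(p[180:380,150:350],(600,600)))
E
```

```text
clock: 8.25
eef_pos: [0.5228, 0.2075, 0.1233]
ee_rot: [180.0, 0.0, 104.5]
wrist_force: [-1.8, 0.1, 6.7]
gripper_width: 0.0308
grip_force: 102.7
clock: 9.05
eef_pos: [0.5227, 0.2075, 0.1229]
ee_rot: [-180.0, -0.0, 104.6]
wrist_force: [-0.4, -0.7, 0.5]
gripper_width: 0.0681
grip_force: 0.0
```

View pics/c4.png

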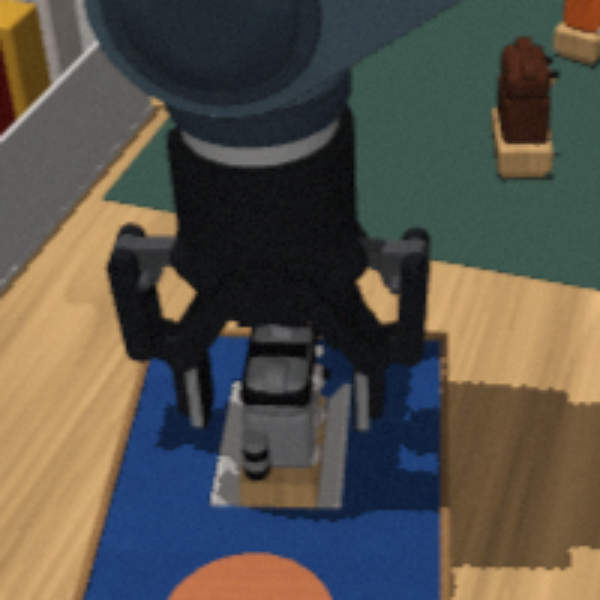

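The raccoon stands free between the cheeks at (280,420), fingers clear on both sides at (195,400) and (365,400). Retreat straight up and check its height and pose.

```bash
python3 -m creep '[[50,[0,0,0.03],0],[50,[0,0,0.07],0],[50,[0,0,0.12],0],[50,[0,0,0.15],0],[50,[0,-0.05,0.15],0],[50,[0,-0.1,0.15],0],[50,[0,-0.15,0.15],0],[50,[0,-0.2,0.15],0]]'; python3 -m creep '[[50,[-0.04,-0.03,0],0],[50,[-0.08,-0.06,0],0],[50,[-0.08,-0.1,0],0],[50,[-0.08,-0.1,0],0]]'
python3 - <<'E'
from h import *
C0={n:None for n in('side','top')}
for n in C0:
    p,d,K,E=grab(n,n+'5'); T=cloud(d,K,E); T[d==0]=9
    for nm,c in dict(rac=(.523,.208),bear=(.468,-.113),fox=(.446,-.279)).items():
        r=np.hypot(T[...,0]-c[0],T[...,1]-c[1])<.045
        b=.018 if nm=='rac' else 0
        for lo,hi in ((.06,.1),)+(((.03,.06),(.019,.028)) if nm=='rac' else ((.012,.03),)):
            Q=T[r&(T[...,2]>lo+b)&(T[...,2]<hi+b)]
            if len(Q)<6: continue
            q=cv2.minAreaRect((Q[:,:2]*1000).astype(np.float32)); print(n,nm,lo,len(Q),np.round(q[0],1),np.round(q[1],1),round(q[2],1),'z98',np.percentile(Q[:,2],[50,98]).round(4))
E
```

```text
clock: 9.9
eef_pos: [0.5224, 0.0058, 0.2732]
ee_rot: [180.0, 0.0, 104.6]
wrist_force: [1.0, 0.9, 0.5]
gripper_width: 0.0685
grip_force: 0.0
clock: 10.3
eef_pos: [0.4418, -0.0956, 0.2732]
ee_rot: [180.0, 0.1, 104.2]
wrist_force: [-0.1, -0.1, -0.4]
gripper_width: 0.0688
grip_force: 0.0
side rac 0.06 779 [517.2 207.4] [38.2 46.5] 14.2 z98 [0.098  0.1056]
side rac 0.03 464 [512.4 217. ] [50.9 23.6] 58.0 z98 [0.0646 0.0772]
side rac 0.019 1147 [521.7 210.7] [89.4 83.5] 20.2 z98 [0.0413 0.0439]
side bear 0.06 311 [ 465.2 -112.1] [37.  42.7] 16.5 z98 [0.0787 0.0873]
side bear 0.012 200 [ 469.2 -113.4] [36.1 59.3] 17.3 z98 [0.0231 0.0292]
side fox 0.06 230 [ 444.1 -276.4] [43.2 34.7] 76.2 z98 [0.077  0.0871]
side fox 0.012 170 [ 447.7 -278.8] [57.5 36.2] 74.6 z98 [0.0225 0.0294]
top rac 0.06 511 [517.8 207.1] [38.  47.4] 14.9 z98 [0.1003 0.1079]
top rac 0.03 96 [527.  196.9] [29.1 61.5] 74.1 z98 [0.0626 0.0777]
top rac 0.019 825 [522.9 207.8] [88.1 89.9] 77.1 z98 [0.0424 0.0456]
top fox 0.06 380 [ 448.3 -281.7] [41.1 41.4] 8.5 z98 [0.0815 0.0895]
top fox 0.012 25 [ 447.  -277.9] [64.8 13.5] 37.1 z98 [0.0257 0.0272]
```

View pics/side5.png

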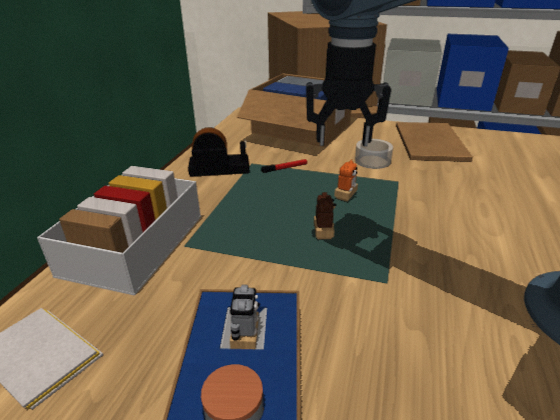

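The side view shows the raccoon upright in the cutout at (243,315), the bear (325,215) and fox (347,180) unmoved, and the gripper clear. Its top is at 0.1056 m, against 0.106 m expected fully home.

```bash
python3 -c "
from rig import job
print(job.finish_job())"
```

```text
the job is handed in; nothing more can be done
None
```

The raccoon is pressed upright into the cutout with its base on the floor and released, the bear and fox did not move, and the job was handed in at about 10.4 s.

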